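# Set the sharpener's feed slide on its stop pin

## Task

Get the desk pencil sharpener ready for the next pencil: with your fingertips push the upright tab of its sprung faceplate all the way in towards the sharpener's head, then let it go, so that the faceplate springs back and is caught half way by the stop pin. Push it only, never pinch it between the fingers, and leave the crank, the bottle, the eraser and the glue stick where they are.

Things in the scene. Friction and masses are not known exactly. Their poses are not given: they have to be found in the camera images.
- sharpener: Desk pencil sharpener screwed to the desk. Origin on the desk surface; x points from its pencil side (front) to its crank side, y left, z up. Base plate x -115 to 95 mm, 90 wide. White head x 0 to 90 mm, 84 wide, 105 high. In front a white faceplate rides on two guide rods. Rod bracket at x -108 to -98 mm is only 56 high: free room above it in front of the tab.
- feed_slide (a joint): Travel of faceplate and tab (m) along the sharpener's +x, towards the head: 0 = outer position, held by the spring (start); 0.045 = inner stop. The spring pushes outwards with 3.5 N at 0 to 8.5 N at 0.045. Past about 0.025 the stop pin drops; released then, the slide comes back to about 0.024 and stays latched; released earlier it returns to 0.
- tab (a point): Middle of the front face (to be pushed along the sharpener's +x) of the upright tab on the faceplate, 128 mm above the desk; moves with the slide; axes as the sharpener's. At travel 0 it is at x -76, y 0 mm of the sharpener. Tab: 44 mm wide, 12 thick plus a back rib of 11, from 112 to 142 mm above the desk; below, the 72 mm wide faceplate continues flush down to 30 mm.
- stop_pin (a joint): Drop (m) of the vertical brass stop pin, 10 mm thick with a 16 mm head, in a steel arch 135 mm high, on the sharpener's head at x 30, y 27 mm of the sharpener; its head reaches 148 mm above the desk. 0 = riding on the slide's latch bar (start), 0.007 = fully down in the bar's notch. It drops by itself on a light spring and need not be touched.
- crank_grip (a point): Middle of the white crank's grip (16 mm thick, 30 mm long) behind the sharpener, at x 126 mm of it and 44 mm from the crank's axis, which runs along the sharpener's x at z 75 mm. The crank starts at any angle.
- bottle: Grey water bottle with a black cap, 66 mm across, 190 mm high, standing loose to the left of the back of the sharpener. Origin at the centre of its underside.
- eraser: White eraser in a card sleeve, 55 x 22 x 13 mm, lying loose beside the sharpener (left or right). Origin at the centre of its underside, x along its length.
- glue_stick: White and grey glue stick, 25 mm across, 88 mm high, standing loose beside the sharpener on the other side from the eraser. Origin at the centre of its underside.

How it is judged (in metres and radians):
On the way:
1. the faceplate has been pushed in, to within 8 mm of its inner stop (value of joint feed_slide above 0.037 m), for 0.05 s.
At the end, for the whole second after the job is handed in: The faceplate stands still, released, at mid travel (20 to 28 mm of 45 mm from its outer position), with the stop pin dropped at least 5 mm into the notch (value of joint feed_slide between 0.02 and 0.028 m and velocity of joint feed_slide between -0.005 and 0.005 m/s and value of joint stop_pin above 0.005 m); the robot touches nothing.
It fails at once if the tab or faceplate is pinched: fingers press its front half and its back half at once ((contact force between the fingers and feed_slide_c0 above 2 N or contact force between the fingers and feed_slide_c1 above 2 N) and (contact force between the fingers and feed_slide_c2 above 2 N or contact force between the fingers and feed_slide_c3 above 2 N or contact force between the fingers and feed_slide_c4 above 2 N)).
It fails at once if the crank is turned (its grip moves over 25 mm) (distance of crank_grip from where it was at the start of the episode above 0.025 m).
It fails at once if the bottle is moved over 20 mm (distance of bottle from where it was at the start of the episode above 0.02 m).
It fails at once if the eraser is moved over 20 mm or lifted (distance of eraser from where it was at the start of the episode above 0.02 m).
It fails at once if the glue stick is moved over 20 mm or lifted (distance of glue_stick from where it was at the start of the episode above 0.02 m).
It also fails if it takes over 34 s, if anything falls off the work surface, if the arm or the gripper's body presses on something with over 40 N, if the wrist force passes 120 N, or if a joint passes its speed limit or range.

## Robot

A 6-joint arm with a two-finger parallel gripper is mounted at the origin on the work surface. World frame = base frame: x ahead of the robot, y to its left, z up, the work surface at z = 0. Lengths are in m, angles in degrees, forces in N, time in s.
With the tool pointing down it reaches from about 0.4 to 0.825 m from the base axis. Payload 7 kg.
Tool frame: the origin (TCP) lies at the very end of the fingers, on their centre line; the grasp point (between the pads) lies 19 mm behind it; z points along the fingers, y is the line along which they close (so a half turn about z gives the same grasp; the last joint's range is limited). The gripper opens to 88 mm and grips with 3 to 60 N. Pads are 19 mm wide; open, the fingers measure 130 mm over their backs; the gripper's body (78 mm by 193 mm) begins 47 mm behind the grasp point.
Start: joints at [84.288, 20.546, 0.682, 0, -70.136, -16.507], TCP at [0.255, 0.625, 0.227] pointing down, gripper open.
Joint ranges: [-176.03, 176.03], [-82.01, 121.73], [-58.28, 71.71], [-173.87, 95.51], [-174.79, -0.11], [-173.66, 173.66]. Speed limits (degrees/s): [136.94, 136.94, 172.46, 180, 180, 180].

## Interface

Orientations are given as [roll, pitch, yaw] about the fixed x, y, z axes, in that order (R = Rz(yaw) Ry(pitch) Rx(roll)).
In Python, from plant import get_state, capture, close_job, regions_of gives the robot as it stands.
- The arm moves only by the tool jog_arm, never from a script. Its argument "moves" is a list of rows, each a list of 3 entries, a list of its own where there are three numbers: the shift along the tool's x, y, z in cm, then the turn about the tool's z in degrees, then the finger opening in cm, from 0 to 8.76. A call has 1 to 12 rows; each row shifts and turns the commanded pose from where the row before left it, along the tool's axes as they then stand; what a row does not reach is not made up. A row lasts 1/8 s, in which the tool goes at most 62.5 mm and 10.7 degrees, less where a joint would pass 70% of its speed; a pose out of reach is approached as far as the arm can. A call is refused whole if a number of a shift passes 6.25 or a number of a turn 10.7, either way. A call with a gripper value outside its range is refused whole. The fingers move at their own pace and stop on an object; "newtons" is the grip in N (left out, the last holds). Time passes only in rows, so rows that do not move let the fingers close. It gives the time, the measured TCP pose, the force, the opening and the grip force at its end, in the units of the state.
- get_state(): the state, without advancing time (a new reading comes with each control period).
- capture(name): name is "scene" or "top"; returns a dict with "pixels" (384x512x3 uint8, blue, green, red), "mtx" (3x3 intrinsics, pixels), "k1" (the pictures are not rectified: a ray, as slopes to the right and down, at radius r is drawn at 1 + k1 r^2 times it, then the intrinsics apply), "world_from_camera" (4x4, takes a point from camera to world coordinates). Camera axes: x right, y down, z forward; pixel columns grow to the right and rows downward; lengths in m; the calibration is good to about 2 mm. A picture is of the moment at which its call begins. There is no depth.
- close_job(): hands the job in; it is judged then, once.
Trained networks look in a picture, given as the dict that the camera call returned (one of the last four; its "shot" number tells which), for a name from the list of things; names that differ only in an ending like _2 or _b are one class to them, and where a whole thing is asked for, a point or a joint stands for the part that bears it (a point fixed in the world has none). Each returns a list of dicts, best first, with "confidence" (0 to 1); they miss things now and then, are a little off and sometimes report something else, mostly with a low value. They report only what shows in the picture. A call takes as long as a camera call.
- regions_of(picture, thing): "pixels" (384x512 bool, what is visible of it) and "pixel" ([column, row] in pixels, amid what is visible of it).
The state is a dict: "time_s": time; "joints": joint angles; "qd": joint speeds; "joint_torque": joint torques, N m; "tcp_pos": TCP position; "eef_rot": TCP orientation; "contact_force": force on the tool from outside, world axes, zero at the start; "moment": the same for the moment, N m; "gripper_width": finger opening in m; "gripper_force": force on a finger pad.
Only numpy, scipy, OpenCV 4.12 (cv2) and the standard library are available. Lean on these libraries where they do the work, as an engineer would, in place of code of your own. Each camera call takes 0.05 s, during which the arm holds its last target. There are 200 camera calls.

## Working session

There is one attempt and no reset: what is moved stays moved. The work goes in short steps, Python scripts to look and compute and a tool call to move; the robot and the scene stay as the last step left them, time stands still between calls to the robot, and variables do not carry over. Pictures are saved under pics/ and viewed, at most 10 in all, crops included, and the job is handed in when it is done.

Besides the shell and the picture viewer there is one more tool, called after "Call:" by a JSON object that holds its "fn" and its "kwargs". jog_arm: Moves the arm, as the interface text tells. Its arguments: {"type":"object","properties":{"moves":{"type":"array"},"newtons":{"type":"number"}},"required":["moves"]}

```bash
ls; mkdir -p pics
cat > h.py <<'E'
import numpy as np, cv2
from plant import *
def ray(p,uv):
    K=np.array(p["mtx"]);T=np.array(p["world_from_camera"])
    d=(np.array(uv,float)-K[:2,2])/[K[0,0],K[1,1]]
    rd=np.linalg.norm(d);r=rd
    for _ in range(30): r=rd/(1+p["k1"]*r*r)
    d=d*(r/rd if rd else 1)
    v=T[:3,:3]@np.r_[d,1];return T[:3,3],v/np.linalg.norm(v)
def at_z(p,uv,z):
    o,v=ray(p,uv);return o+v*(z-o[2])/v[2]
def proj(p,X):
    K=np.array(p["mtx"]);T=np.array(p["world_from_camera"])
    c=T[:3,:3].T@(np.array(X,float)-T[:3,3]);s=c[:2]/c[2]
    s=s*(1+p["k1"]*(s@s));return K[:2,:2].diagonal()*s+K[:2,2]
E
python3 - <<'E'
from h import *
s=get_state();print({k:np.round(s[k],3) for k in s})
for n in("scene","top"):
    p=capture(n);cv2.imwrite(f"pics/{n}0.png",p["pixels"])
    print(n,np.round(p["world_from_camera"],3).tolist(),p["k1"])
    for t in("sharpener","tab","feed_slide","stop_pin","crank_grip","bottle","eraser","glue_stick"):
        for r in regions_of(p,t)[:2]: 
            print(t,round(r["confidence"],2),r["pixel"],r["pixels"].sum(),np.round(at_z(p,r["pixel"],.12),3))
E
```

```text
pics
{'time_s': np.float64(0.0), 'joints': array([ 8.4287e+01,  2.0590e+01,  6.3500e-01, -2.2000e-02, -7.0135e+01,
       -1.6503e+01]), 'qd': array([ 0.12 , -0.008,  0.032, -0.005,  0.053, -0.02 ]), 'joint_torque': array([-0.0000e+00, -5.8273e+01,  2.9304e+01,  6.9970e+00,  7.0000e-03,
       -0.0000e+00]), 'tcp_pos': array([0.255, 0.624, 0.226]), 'eef_rot': array([ 1.79907e+02, -6.00000e-03, -2.22240e+01]), 'contact_force': array([-0.276,  0.283,  0.238]), 'moment': array([0.048, 0.034, 0.002]), 'gripper_force': np.float64(0.0), 'gripper_width': np.float64(0.088)}
scene [[-0.83, 0.367, -0.419, 0.954], [0.557, 0.531, -0.638, 0.556], [-0.012, -0.764, -0.645, 0.6], [0.0, 0.0, 0.0, 1.0]] -0.027841080423127204
tab 0.62 [329.4, 198.4] 1342 [0.533 0.188 0.12 ]
feed_slide 0.72 [325.7, 202.4] 1309 [0.546 0.193 0.12 ]
stop_pin 0.62 [290.8, 205.2] 76 [0.603 0.162 0.12 ]
crank_grip 0.72 [246.9, 234.6] 376 [0.71  0.177 0.12 ]
bottle 0.55 [291.3, 265.1] 2987 [0.689 0.27  0.12 ]
eraser 0.86 [364.1, 284.0] 370 [0.622 0.36  0.12 ]
eraser 0.65 [292.5, 265.7] 2938 [0.688 0.272 0.12 ]
glue_stick 0.62 [283.9, 176.9] 263 [0.563 0.089 0.12 ]
glue_stick 0.23 [283.3, 218.3] 5170 [0.636 0.181 0.12 ]
top [[0.001, -0.981, 0.195, 0.466], [-1.0, 0.0, 0.008, 0.066], [-0.008, -0.195, -0.981, 1.059], [0.0, 0.0, 0.0, 1.0]] 0.00460105671003379
sharpener 0.71 [231.9, 227.4] 3060 [0.572 0.133 0.12 ]
sharpener 0.44 [218.6, 248.0] 440 [0.521 0.165 0.12 ]
tab 0.63 [221.1, 251.7] 346 [0.512 0.158 0.12 ]
tab 0.36 [238.8, 187.1] 179 [0.674 0.117 0.12 ]
feed_slide 0.71 [216.3, 248.6] 357 [0.519 0.17  0.12 ]
crank_grip 0.62 [172.5, 246.8] 139 [0.524 0.278 0.12 ]
crank_grip 0.48 [240.8, 186.5] 164 [0.676 0.111 0.12 ]
bottle 0.67 [191.2, 190.9] 722 [0.664 0.237 0.12 ]
eraser 0.71 [173.7, 247.0] 163 [0.523 0.275 0.12 ]
glue_stick 0.45 [271.1, 247.1] 92 [0.523 0.036 0.12 ]
glue_stick 0.29 [188.8, 193.4] 764 [0.658 0.243 0.12 ]
```

Run:
```python
import cv2
a=cv2.imread("pics/scene0.png")[130:320,200:440];cv2.imwrite("pics/scene0c.png",cv2.resize(a,None,fx=3.2,fy=3.2,interpolation=cv2.INTER_CUBIC)[:600,:800])
a=cv2.imread("pics/top0.png")[160:300,130:310];cv2.imwrite("pics/top0c.png",cv2.resize(a,None,fx=4,fy=4,interpolation=cv2.INTER_CUBIC))
```

```text
(no output)
```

View pics/scene0c.png

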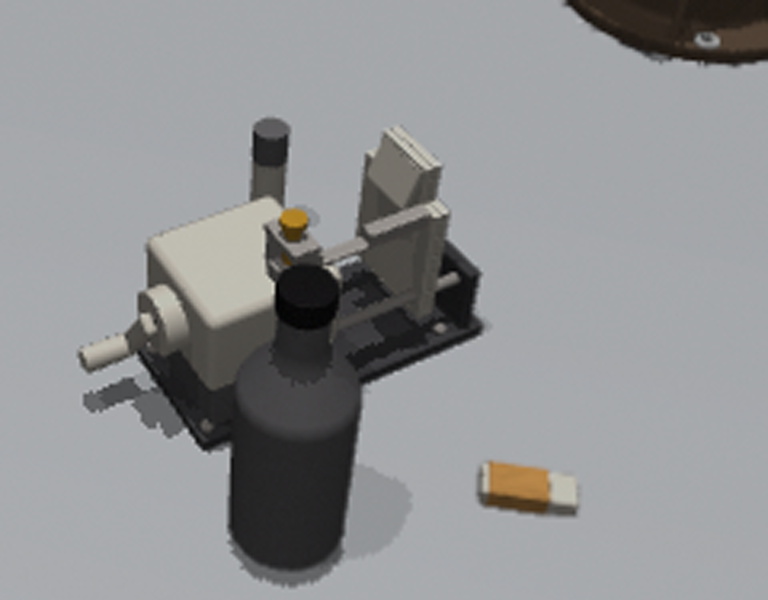

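View pics/top0c.png

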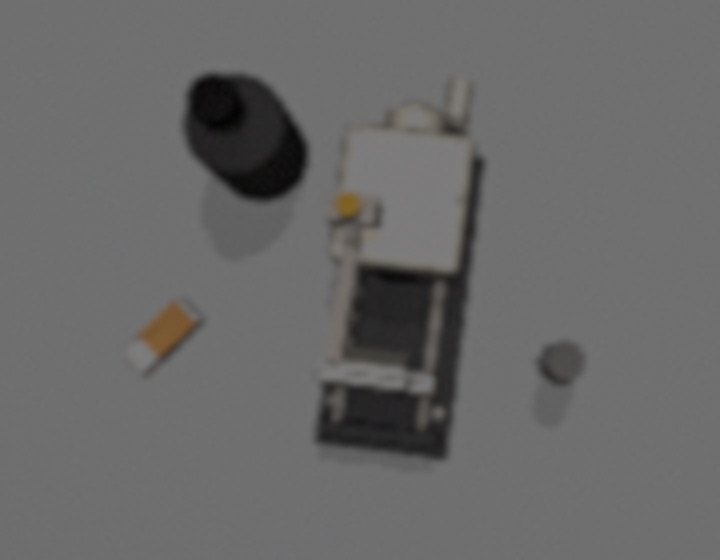

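The sharpener stands with its front facing the robot, turned slightly to the right. In the top crop the base front corners are at (317,442) and (447,457), and the tab line is at row ~378. In the scene crop the pin is at (293,215), the tab top edge runs (400,128)–(440,163), the eraser is on the left and the glue stick on the right. Next I fit the pose.

```bash
cat > fit.py <<'E'
from h import *
from scipy.optimize import least_squares
pt=capture("top");ps=capture("scene")
T=lambda u,v:np.array([u/4+130,v/4+160]); S=lambda u,v:np.array([u/3.2+200,v/3.2+130])
obs=[(pt,T(317,442),(-.115,.045,.01)),(pt,T(447,457),(-.115,-.045,.01)),(pt,T(458,272),(0,-.042,.103)),
(pt,T(472,135),(.09,-.042,.103)),(pt,T(348,127),(.09,.042,.103)),(pt,T(348,204),(.03,.027,.148)),
(ps,S(293,215),(.03,.027,.148)),(ps,S(150,243),(.09,-.042,.103)),(ps,S(212,312),(.09,.042,.103)),(ps,S(275,200),(0,-.042,.103)),
(ps,S(482,326),(-.115,.045,.01)),(ps,S(205,442),(.095,.045,.01)),(ps,S(398,127),(-.076,-.022,.142)),(ps,S(440,164),(-.076,.022,.142))]
def W(q,P):
    c,s=np.cos(q[2]),np.sin(q[2]);return np.array([q[0]+c*P[0]-s*P[1],q[1]+s*P[0]+c*P[1],P[2]])
f=lambda q:np.concatenate([proj(p,W(q,P))-uv for p,uv,P in obs])
r=least_squares(f,[.6,.14,-.1],loss="soft_l1")
q=r.x;print(q[:2],np.degrees(q[2]));print(np.round(f(q).reshape(-1,2),1).tolist())
print("tab",W(q,(-.076,0,.128)),"pre",W(q,(-.12,0,.128)))
for n,p,uv,z in(("eraser",pt,(173,246),.01),("glue",pt,T(562,360),.088),("bottle",pt,T(214,102),.19)):print(n,at_z(p,uv,z))
E
python3 fit.py
```

```text
[0.57593931 0.1457861 ] -6.337971686181579
[[-1.1, 0.1], [-0.6, 0.1], [-0.8, 0.3], [-0.2, -0.2], [-1.6, -1.7], [-0.8, -0.2], [0.4, -0.3], [-2.7, -2.4], [-0.3, 4.4], [-1.3, -3.5], [0.7, -2.1], [-0.5, -0.5], [-0.1, -2.1], [0.7, -1.2]]
tab [0.50040382 0.15417597 0.128     ] pre [0.45667274 0.15903326 0.128     ]
eraser [0.53276782 0.30160322 0.01      ]
glue [0.51788139 0.03628882 0.088     ]
bottle [0.66232068 0.24269295 0.19      ]
```

Call:
{"fn": "jog_arm", "kwargs": {"moves": [[[3.5,3.6,0],0,0],[[3.5,3.6,0],0,0],[[3.5,3.6,0],0,0],[[3.5,3.6,0],0,0],[[3.5,3.6,0],0,0],[[3.5,3.6,0],0,0],[[3.5,3.6,0],0,0],[[3.5,3.6,0],0,0],[[3.5,3.6,0],0,0],[[3.4,3.5,0],0,0],[[0,0,0],-8,0],[[0,0,0],-8,0]], "newtons": 10}}

```text
time_s: 2.5
tcp_pos: [0.4429, 0.1597, 0.2268]
eef_rot: [-180.0, -0.0, -6.1]
contact_force: [0.3, 0.4, -0.0]
gripper_width: 0.0002
gripper_force: 0.0
```

Call:
{"fn": "jog_arm", "kwargs": {"moves": [[[0,0,4],0,0],[[0,0,4],0,0],[[0,0,3.7],0,0],[[0,0,0],0,0]]}}

```text
time_s: 3.0
tcp_pos: [0.4411, 0.1592, 0.1077]
eef_rot: [179.8, 0.2, -6.2]
contact_force: [0.3, 0.6, 0.9]
gripper_width: 0.0003
gripper_force: 0.0
```

Run:
```python
from h import *
p=capture("scene");a=p["pixels"][80:270,200:440];cv2.imwrite("pics/s1.png",cv2.resize(a,None,fx=3.1,fy=3.1,interpolation=cv2.INTER_CUBIC))
```

```text
(no output)
```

View pics/s1.png

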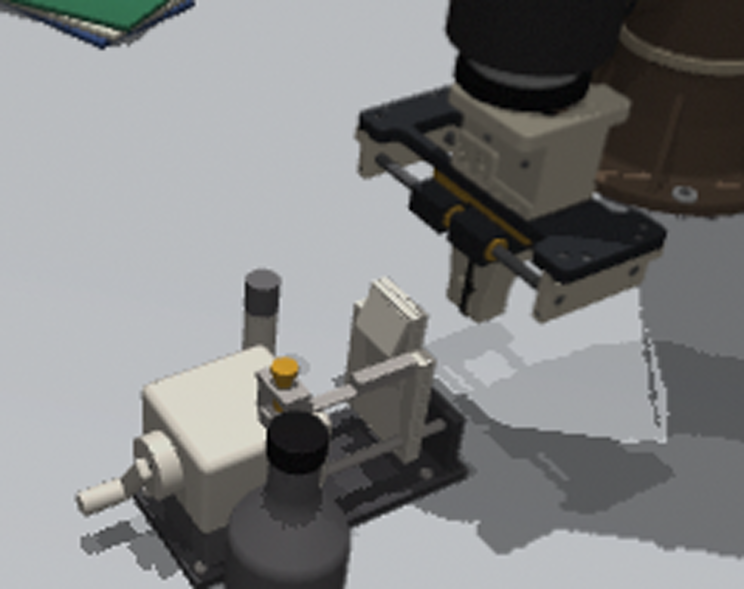

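The closed fingertips (at about (480,315) in the crop) are in front of the tab (top edge (375,280)–(425,320)) at about its height. I move up to the tab.

Call:
{"fn": "jog_arm", "kwargs": {"moves": [[[2,0,0],0,0],[[2,0,0],0,0],[[1,0,0],0,0],[[0.5,0,0],0,0],[[0.5,0,0],0,0],[[0,0,0],0,0]]}}

```text
time_s: 3.8
tcp_pos: [0.5023, 0.154, 0.11]
eef_rot: [-180.0, -0.0, -6.2]
contact_force: [-2.8, 0.9, 1.8]
gripper_width: 0.0006
gripper_force: 1.8
```

Call:
{"fn": "jog_arm", "kwargs": {"moves": [[[1,0,0],0,0],[[1,0,0],0,0],[[0.5,0,0],0,0],[[0,0,0],0,0]]}}

```text
time_s: 4.3
tcp_pos: [0.5263, 0.151, 0.1098]
eef_rot: [180.0, 0.1, -6.2]
contact_force: [-7.2, 1.6, 5.1]
gripper_width: 0.0004
gripper_force: 3.5
```

Call:
{"fn": "jog_arm", "kwargs": {"moves": [[[0.4,0,0],0,0],[[0.4,0,0],0,0],[[0,0,0],0,0]]}}

```text
time_s: 4.68
tcp_pos: [0.5339, 0.15, 0.1097]
eef_rot: [180.0, 0.1, -6.2]
contact_force: [-7.9, 1.3, 4.9]
gripper_width: 0.0007
gripper_force: 4.0
```

Run:
```python
from h import *
p=capture("scene");a=p["pixels"][80:270,200:440];cv2.imwrite("pics/s2.png",cv2.resize(a,None,fx=3.1,fy=3.1,interpolation=cv2.INTER_CUBIC))
```

```text
(no output)
```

View pics/s2.png

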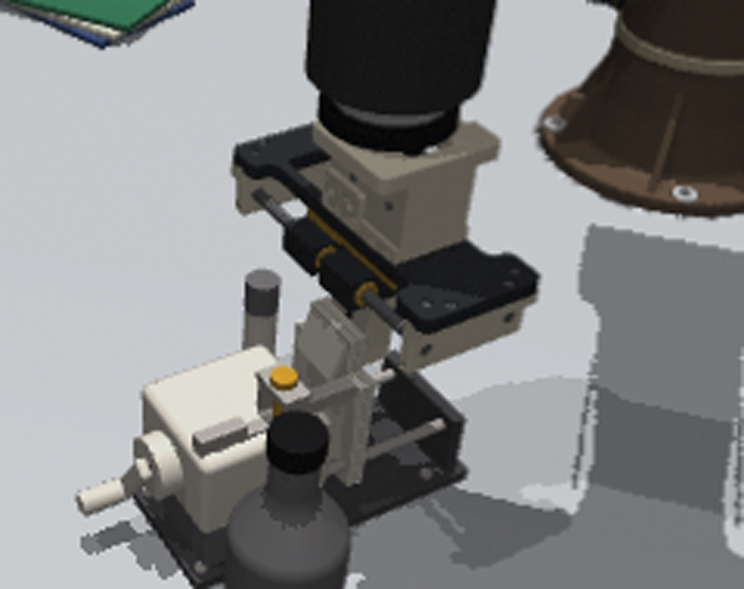

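The fingers press only on the front of the tab. The plate has moved well in, and the pin head (285,377) sits about 10 px lower than before. I push on to the stop.

Call:
{"fn": "jog_arm", "kwargs": {"moves": [[[0.3,0,0],0,0],[[0.3,0,0],0,0],[[0,0,0],0,0]]}}

```text
time_s: 5.1
tcp_pos: [0.5347, 0.1495, 0.1094]
eef_rot: [179.9, 0.6, -6.3]
contact_force: [-32.4, 10.4, 21.6]
gripper_width: 0.0005
gripper_force: 16.7
```

The force jumped to 32 N and the TCP stopped at the predicted 45 mm, so this is the inner stop. I back off smoothly.

Call:
{"fn": "jog_arm", "kwargs": {"moves": [[[-0.5,0,0],0,0],[[-0.5,0,0],0,0],[[-1,0,0],0,0],[[-1,0,0],0,0],[[-2,0,0],0,0],[[-3,0,0],0,0],[[-3,0,0],0,0],[[0,0,0],0,0],[[0,0,0],0,0]]}}

```text
time_s: 6.22
tcp_pos: [0.4325, 0.1623, 0.1102]
eef_rot: [-179.9, -0.1, -6.2]
contact_force: [0.6, -0.0, -0.2]
gripper_width: 0.0007
gripper_force: 0.0
```

Run:
```python
from h import *
p=capture("scene");a=p["pixels"][80:270,200:440];cv2.imwrite("pics/s3.png",cv2.resize(a,None,fx=3.1,fy=3.1,interpolation=cv2.INTER_CUBIC))
q=(.57594,.14579,np.radians(-6.338));c,s=np.cos(q[2]),np.sin(q[2])
for t in(0,.024,.045):
  for y in(-.022,.022):
    x=-.076+t;print(t,y,(proj(p,(q[0]+c*x-s*y,q[1]+s*x+c*y,.142))-[200,80])*3.1)
```

```text
0 -0.022 [385.13766237 271.6785418 ]
0 0.022 [428.34304186 310.23963037]
0.024 -0.022 [353.62273995 282.71783407]
0.024 0.022 [396.04849303 322.19124316]
0.045 -0.022 [325.44606474 292.58725453]
0.045 0.022 [367.14544027 332.88485527]
```

View pics/s3.png

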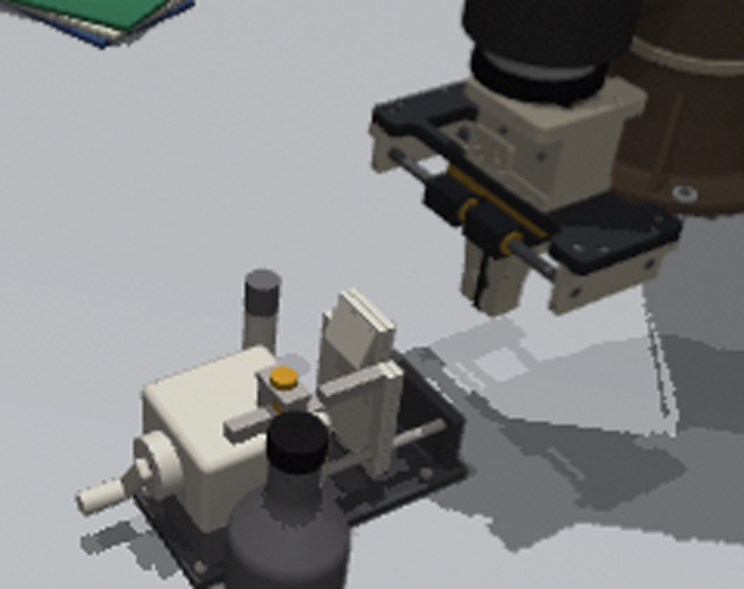

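The tab's top edge is at (352,288)–(395,325), which matches the prediction for 24 mm travel. The pin head is down at (285,377), and the gripper is clear of everything.

```bash
python3 -c "
from plant import *
print(close_job())"
```

```text
the job is handed in; nothing more can be done
None
```

The faceplate was pushed to its inner stop and released; the last picture shows it latched at about 24 mm with the stop pin down and the arm clear, and the job is handed in (no verdict was returned).

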